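# Ready the power-carving bench: extraction first, then reverse, then power

## Task

Get the bench ready for a power-carving pass in reverse, pressing with the closed fingertips only: first press the square start key of the dust extractor fully down and let it come up again, then tip the carver unit's direction rocker over to its left end (reverse), and only then switch the unit on by tipping its main rocker over to the end nearer the robot. Leave the extractor's mushroom stop button, the hand/foot rocker and the speed dial as they are, do not lift or shift any of the loose things, and finish clear of everything.

Things in the scene. Friction and masses are not known exactly. Their poses are not given: they have to be found in the camera images.
- extractor: Bench dust extractor, fixed: grey steel box 310 (its x) x 270 (its y) x 100 mm high with a slotted steel deck (top at 104 mm, rim at 107 mm) and a black switch plate on the rail at the robot's side. Origin: centre of its underside, on the bench; z up, x away from the robot, y to the robot's left; turned up to 0.2 rad. Stands on the left or the right of the bench.
- switch_plate (a point): Centre of the top of the extractor's black switch plate (62 x 130 mm, 118 mm above the bench), 115 mm towards the robot from the box's middle; axes as the extractor's. The square start key is 32 mm to its left (+y), the mushroom stop button 32 mm to its right.
- start_top (a point): Centre of the top face of the extractor's start key: a flat grey square key 28 x 28 mm, standing 10 mm proud of the switch plate. Sprung, goes straight down 5 mm; 1.2 N to start moving, 4.2 N fully down; rises again when let go.
- start_key (a joint): How far the start key is down: 0 up, 0.005 m fully down (it counts as pressed from 0.004).
- stop_top (a point): Top centre of the extractor's stop button, a grey round mushroom head 40 mm across, standing 25 mm proud of the switch plate; not to be pressed.
- stop_knob (a joint): How far the stop button is down: 0 up, 0.005 m fully down.
- motor_unit: Control unit of the micromotor carver, fixed: white case 172 (its x) x 220 (its y) mm. A steel handpiece 25 mm thick lies in rests along the far edge, its top about 126 mm above the bench. Origin: centre of the underside, on the bench; z up, x away from the robot, y to the robot's left; turned up to 0.25 rad. Stands on the other side of the bench from the extractor.
- panel (a point): Middle of the unit's sloping aluminium panel, 78 mm above the bench; axes as the unit's (z up). The panel falls 10 degrees (0.17 rad) towards the robot, 63 mm high at the near side, 93 mm at the far side. From left to right: main rocker (y +73 mm, 12 mm down the slope), speed dial (y +4 mm), and two slimmer rockers that tip sideways.
- dir_raised (a point): Where to press the direction rocker, the FAR one of the two sideways rockers right of the dial (pivot y -66 mm, 14 mm up the slope from point panel): on its raised left half, 11 mm from the pivot, moving with it. Grey, 30 mm long along the unit's y, 16 mm wide. 2 to 3 N here takes it past the middle; it then snaps over and stays. The point sinks about 4 mm in all.
- dir_rocker (a joint): Direction rocker: 0 = right end down (forward, as found), 0.34 rad = left end down (reverse). Shape of all rockers: a shallow V of two faces in a black bezel 2.5 mm high; the face that is down is parallel to the panel, 5 mm above it; the other end stands up to 10 mm above the panel.
- main_raised (a point): Where to press the main rocker: on its raised half nearer the robot, 11 mm from its pivot, moving with it. The rocker is 30 mm long along the unit's x (up the slope) and 22 mm wide, otherwise made like the direction rocker, with the same snap action and force.
- main_rocker (a joint): Main rocker: 0 = far end down (off, as found), 0.34 rad = end nearer the robot down (on).
- mode_raised (a point): The same point on the raised left half of the hand/foot rocker, the NEAR one of the two sideways rockers (pivot y -66 mm, 40 mm down the slope from point panel; same size and make as the direction rocker); to be left alone.
- mode_rocker (a joint): Hand/foot rocker: 0 = right end down (as found), 0.34 rad = left end down.
- dial_top (a point): Centre of the top of the speed dial, a black round knob 46 mm across at the foot, 33 mm at the top and 21 mm high; to be left alone.
- speed_dial (a joint): Speed dial angle, 0 as built, up to 4.7 rad clockwise.
- bowl: Loose carved wooden bowl, 90 mm across, 40 mm high, standing on the left of the extractor's deck; origin at the centre of its foot.
- gouge: Loose carving gouge lying on the bench between the two machines, 230 mm long, 25 mm thick, blade to its +x; origin under its ferrule.
- jar: Loose amber glass jar with a steel lid, 56 mm across, 70 mm high, standing beyond the gouge; origin at the centre of its foot.
- sanding_block: Loose cork sanding block, 110 (its x) x 65 x 30 mm, lying on the extractor's deck right of the bowl; origin at the centre of its underside.
Not all that is in view belongs to the job. Of the things shaped like the gouge, the wooden one is meant. Several things look just like the jar: the one meant starts farthest from the robot's base.

How it is judged:
By the outcome, as a careful person would: the job done as asked, in the order asked, and still so for the second after the job is handed in, with the robot touching nothing.
It also fails if it takes over 48 s, if anything falls off the work surface, if the arm or the gripper's body presses on something with over 40 N, if the wrist force passes 120 N, or if a joint passes its speed limit or range.

## Robot

A 7-joint arm with a two-finger parallel gripper is mounted at the origin on the work surface. World frame = base frame: x ahead of the robot, y to its left, z up, the work surface at z = 0. Lengths are in m, angles in rad, forces in N, time in s.
With the tool pointing down it reaches from about 0.425 to 0.925 m from the base axis. Payload 6.8 kg.
Tool frame: the origin (TCP) lies on the front face of the gripper's body, between the roots of the fingers; the fingertips stand 73 mm ahead of it and the grasp point (between the pads) lies 54 mm ahead of it (env.nose_length is the distance from the TCP to the fingertips, in m); z points along the fingers, y is the direction in which the jaws open and shut (so a half turn about z gives the same grasp; the last joint's range is limited). The gripper opens to 85 mm and grips with 20 to 120 N. Pads are 22 mm wide; open, the fingers measure 114 mm over their backs; the gripper's body (76 mm by 85 mm) begins 54 mm behind the grasp point. The pads swing forward as they close: fully open they stand 13 mm farther back than shut.
Start: joints at [-1.282, 0.477, 0.022, 1.555, -0.011, 1.109, -0.083], TCP at [0.261, 0.623, 0.304] pointing down, gripper open.
Joint ranges: [-2.96, 2.96], [-0.34, 2.1], [-1.41, 1.46], [0.24, 2.44], [-1.37, 4.51], [0.17, 1.92], [-2.96, 2.96]. Speed limits (rad/s): [2.39, 2.39, 3.14, 3.14, 3.14, 3.14, 3.14].

## Interface

Orientations are given as a unit quaternion [w, x, y, z].
In Python, from cell import env, kin, camera, calibration, job gives the robot as it stands. The module is installed in compiled form; this text tells all that it offers. Calls block until the motion is done:
- env.reach(position, orientation): joint-space move of the TCP to a pose.
- env.movel(position, velocity=0.15, rot=None, stop_force=None): straight line of the TCP; rot=None keeps the orientation; velocity is the mean speed in m/s. With stop_force (N) it stops when the force on the tool has changed by that much, and returns True; else False.
- env.goto_joints(angles): joint-space move.
- env.grip(opening, f_grip=None): finger opening in m; f_grip is the grip in N (None keeps the last); returns when the fingers have stopped.
- env.dwell(seconds).
- kin.inverse_kinematics(position, orientation): joint angles nearest the present ones, or None.
- env.get_state(): the state.
- camera(name): name is "side" or "top"; returns (picture, depth): 420x560x3 uint8, blue, green, red; 420x560 float32, m along the optical axis (not along the pixel's ray), 0 where there is no reading.
- calibration(name): a dict with "fx", "fy", "cx", "cy" (pixels), "rvec" (rotation vector, rad) and "tvec" (3), from world to camera coordinates, as OpenCV has them. Camera axes: x right, y down, z forward; pixel columns grow to the right and rows downward; lengths in m; the calibration is good to about 2 mm. A picture is of the moment at which its call begins. calibration takes no time and is no camera call.
A pose or a line that the arm cannot do raises env.PlanningError and nothing moves.
- job.job_done(): hands the job in, once; it reports no verdict.
The state is a dict: "time": time; "qpos": joint angles; "joint_velocities": joint speeds; "joint_torque": joint torques, N m; "tcp_pos": TCP position; "orientation": TCP orientation; "force": force on the tool from outside, world axes, zero at the start; "torque": the same for the moment, N m; "opening": finger opening in m.
Only numpy, scipy, OpenCV 4.12 (cv2) and the standard library are available. Lean on these libraries where they do the work, as an engineer would, in place of code of your own. Each camera call takes 0.05 s, during which the arm holds its last target.

## Working session

There is one attempt and no reset: what is moved stays moved. The work goes in short steps, each a Python script; the robot and the scene stay as the last script left them, time stands still between calls to the robot, and variables do not carry over. Pictures are saved under pics/ and viewed, and the job is handed in when it is done.

```bash
mkdir -p pics; python3 - <<'E'
from cell import env, kin, camera, calibration, job
import cv2, numpy as np
for n in("top","side"):
    p,d=camera(n); cv2.imwrite(f"pics/{n}0.png",p); np.savez(f"{n}0.npz",p=p,d=d)
    c=calibration(n); print(n,c)
print(env.get_state()["time"],env.nose_length, env.get_state()["orientation"])
E
```

```text
top {'fx': 518.106551314833, 'fy': 518.106551314833, 'cx': 271.2575161125873, 'cy': 206.0159625570655, 'rvec': array([ 2.13057432, -2.16863796,  0.16305563]), 'tvec': array([0.02469787, 0.48343221, 1.36918107])}
side {'fx': 475.91757535277753, 'fy': 475.91757535277753, 'cx': 272.62529746722134, 'cy': 211.06275299841548, 'rvec': array([ 2.31887915, -0.82618886,  0.32424872]), 'tvec': array([-0.33571555,  0.29462135,  1.21394162])}
0.1 0.0726 [-9.38427275e-05  1.97097444e-01  9.80383548e-01 -8.28595377e-04]
```

View pics/top0.png

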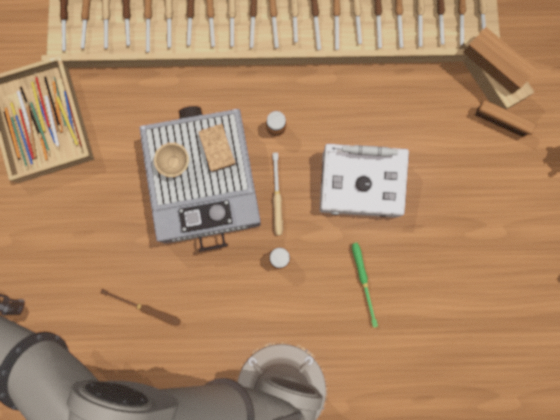

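View pics/side0.png

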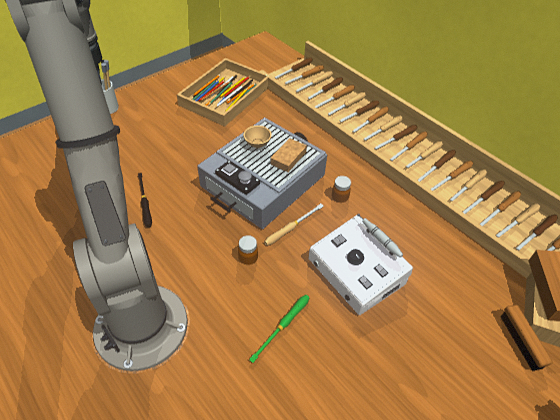

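The top view shows the extractor on the left (switch plate around 205,217) and the unit on the right, centred near (365,182). Next I'll enlarge both.

```bash
python3 - <<'E'
import cv2, numpy as np
t=np.load("top0.npz")["p"]; s=np.load("side0.npz")["p"]
r=lambda im,x,y,w,h,k:cv2.resize(im[y:y+h,x:x+w],None,fx=k,fy=k,interpolation=cv2.INTER_CUBIC)
a=r(t,170,190,80,60,5); b=r(t,315,135,100,90,4)
c=r(s,205,145,80,60,5); d=r(s,305,205,110,110,4)
for n,i in zip("abcd",(a,b,c,d)): print(n,i.shape)
def pad(i,h=440,w=400): 
    o=np.zeros((h,w,3),np.uint8); i=i[:h,:w]; o[:i.shape[0],:i.shape[1]]=i; return o
cv2.imwrite("pics/topc.png",np.hstack([pad(a,360),pad(b,360)]))
cv2.imwrite("pics/sidec.png",np.hstack([pad(c,440,360),pad(d,440,440)]))
E
```

```text
a (300, 400, 3)
b (360, 400, 3)
c (300, 400, 3)
d (440, 440, 3)
```

View pics/topc.png

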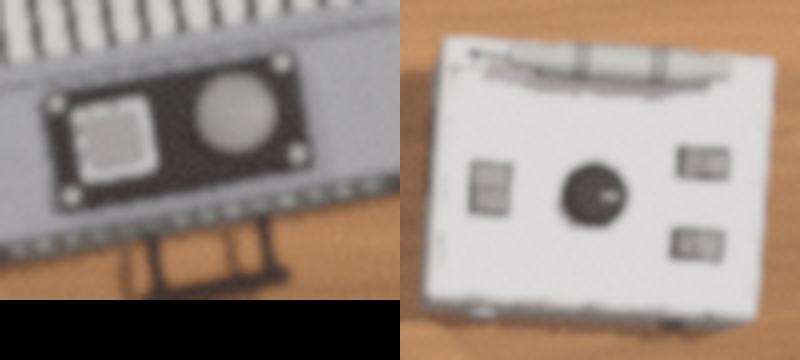

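View pics/sidec.png

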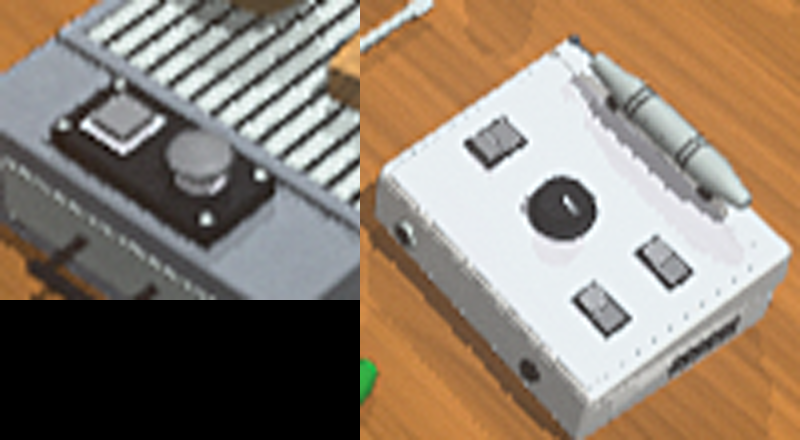

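```bash
cat > h.py <<'E'
import cv2, numpy as np
from scipy.optimize import least_squares
from cell import calibration
def proj(P,n):
    c=calibration(n);K=np.array([[c["fx"],0,c["cx"]],[0,c["fy"],c["cy"]],[0,0,1]])
    return cv2.projectPoints(np.float64(P).reshape(-1,3),c["rvec"],c["tvec"],K,None)[0].reshape(-1,2)
def plane(uv,z,n):
    c=calibration(n);R=cv2.Rodrigues(c["rvec"])[0];o=-R.T@c["tvec"]
    d=R.T@np.array([(uv[0]-c["cx"])/c["fx"],(uv[1]-c["cy"])/c["fy"],1]); return o+d*(z-o[2])/d[2]
def world(L,q):
    c,s=np.cos(q[2]),np.sin(q[2]); L=np.float64(L)
    return np.c_[q[0]+c*L[:,0]-s*L[:,1],q[1]+s*L[:,0]+c*L[:,1],L[:,2]]
def fit(L,obs,q0):
    f=lambda q:np.concatenate([(proj(world(L,q),n)-o).ravel() for n,o in obs.items()])
    r=least_squares(f,q0); return r.x,r.fun.reshape(-1,2)
E
python3 - <<'E'
from h import *
t=np.load("top0.npz")["p"]; s=np.load("side0.npz")["p"]
def comps(im,box,thr,name,amin=15):
    x,y,w,h=box; g=im[y:y+h,x:x+w].max(2).astype(np.uint8)
    k=4;g=cv2.resize(g,None,fx=k,fy=k,interpolation=cv2.INTER_CUBIC)
    m=(g<thr).astype(np.uint8)
    cs,_=cv2.findContours(m,cv2.RETR_EXTERNAL,cv2.CHAIN_APPROX_NONE)
    for c in cs:
        a=cv2.contourArea(c)/16
        if a<amin: continue
        (cx,cy),wh,an=cv2.minAreaRect(c); print(name,"rect c",round(x+(cx+.5)/k-.5,2),round(y+(cy+.5)/k-.5,2),"wh",np.round(np.array(wh)/k,1),round(an),"area",round(a))
comps(t,(325,158,76,50),185,"topunit")
comps(s,(325,225,65,70),185,"sideunit")
comps(t,(174,196,64,44),90,"topplate",100)
comps(s,(212,158,52,40),90,"sideplate",100)
E
```

```text
topunit rect c 388.66 195.7 wh [14.   8.9] 3 area 112
topunit rect c 362.88 183.25 wh [17.2 18. ] 90 area 246
topunit rect c 336.83 181.79 wh [11.1 14. ] 5 area 143
topunit rect c 390.12 175.38 wh [ 9.  13.5] 90 area 111
topunit rect c 373.38 158.5 wh [ 1.8 19.5] 90 area 18
sideunit rect c 386.25 292.25 wh [4.2 6.2] 90 area 16
sideunit rect c 384.17 290.72 wh [ 2.5 14.4] 53 area 24
sideunit rect c 364.88 281.86 wh [14.3  8.7] 48 area 108
sideunit rect c 338.37 279.37 wh [27.5 30. ] 0 area 428
sideunit rect c 380.31 270.31 wh [14.3  8.1] 45 area 103
sideunit rect c 355.06 257.13 wh [16.5 16.8] 50 area 224
sideunit rect c 338.41 240.25 wh [10.  13.8] 55 area 115
sideunit rect c 377.63 236.5 wh [45.1 16.4] 45 area 387
sideunit rect c 332.25 228.38 wh [ 7.5 15.2] 90 area 53
topplate rect c 207.02 215.76 wh [23.4 46.4] 80 area 714
sideplate rect c 237.22 177.19 wh [45.1 20.5] 33 area 496
```

```bash
cat >> h.py <<'E'
A=np.radians(10)
def pl(s,y,h): return [s*np.cos(A)-h*np.sin(A),y,.078+s*np.sin(A)+h*np.cos(A)]
E
python3 - <<'E'
from h import *
L=[pl(-.012,.073,.003),pl(.014,-.066,.003),pl(-.040,-.066,.003)]
top=np.array([[336.83,181.79],[390.12,175.38],[388.66,195.7]]); side=np.array([[338.41,240.25],[380.31,270.31],[364.88,281.86]])
q0=list(plane(top.mean(0),.08,"top")[:2])+[0]
for o in({"top":top},{"side":side},{"top":top,"side":side}):
    q,r=fit(L,o,q0); print(q.round(4)); print(r.round(1).tolist())
# extractor
tk=(193.0,217.6); ts=(229.4,168.3)
print("key top/side",plane(tk,.128,"top"),plane(ts,.128,"side"))
P=[[-.115,0,.118]]
print("plate",plane((207.02,215.76),.118,"top"),plane((237.22,177.19),.117,"side"))
print("stop",plane((170+236.5/5-.5,190+112.5/5-.5),.143,"top"),plane((205+200/5-.5,145+153/5-.5),.141,"side"))
# depth checks
for n,uv in(("top",tk),("side",ts),("top",(363,183)),("top",(352,190))):
    d=np.load(n+"0.npz")["d"]; c=calibration(n);R=cv2.Rodrigues(c["rvec"])[0]
    z=np.median(d[int(uv[1])-1:int(uv[1])+2,int(uv[0])-1:int(uv[0])+2]); pc=np.array([(uv[0]-c["cx"])/c["fx"]*z,(uv[1]-c["cy"])/c["fy"]*z,z])
    print(n,uv,(R.T@(pc-c["tvec"])).round(4))
E
```

```text
[ 0.5454 -0.232  -0.0824]
[[0.1, 0.0], [-0.0, -0.0], [-0.0, 0.0]]
[ 0.5442 -0.2305 -0.0828]
[[-0.0, -0.0], [0.3, -0.1], [-0.2, 0.1]]
[ 0.5448 -0.2312 -0.0828]
[[-0.2, 0.2], [-0.3, 0.2], [-0.3, 0.3], [0.3, 0.0], [0.6, -0.1], [0.1, 0.2]]
key top/side [0.44419714 0.2144798  0.128     ] [0.44347082 0.21397324 0.128     ]
plate [0.44953717 0.18037321 0.118     ] [0.44557409 0.17893709 0.117     ]
stop [0.45535351 0.1530839  0.143     ] [0.453634   0.15300977 0.141     ]
top (193.0, 217.6) [0.4441 0.2144 0.1285]
side (229.4, 168.3) [0.4448 0.216  0.1257]
top (363, 183) [ 0.5309 -0.2233  0.0991]
top (352, 190) [ 0.517  -0.1978  0.0757]
```

Both views agree to about 2 mm:
- **Unit pose:** (0.545, -0.231), yaw -0.083.
- **Start key:** (0.444, 0.214). This is the square on the left of the plate at top-view pixel (193,218). The round grey head at (217,212) is the stop button.
- **Direction rocker:** the far one of the right-hand pair, at (390,175). The near one at (389,196) is hand/foot.
- **Main rocker:** at (337,182), left of the dial.

I'll close the gripper, move above the start key and check the fingertips from the side.

```bash
cat >> h.py <<'E'
from scipy.spatial.transform import Rotation as Ro
U=np.array([.5448,-.2312,-.0828]); KEY=np.array([.444,.2143,.128]); EY=.17
def quat(z,y):
    z=np.array(z)/np.linalg.norm(z); y=np.array(y,float); y-=z*(y@z); y/=np.linalg.norm(y)
    q=Ro.from_matrix(np.c_[np.cross(y,z),y,z]).as_quat(); return np.r_[q[3],q[:3]]
def uv(v): return Ro.from_euler("z",U[2]).apply(v)
N=uv([-np.sin(A),0,np.cos(A)]); SL=uv([np.cos(A),0,np.sin(A)]); UY=uv([0,1,0])
QK=quat([0,0,-1],[np.cos(EY),np.sin(EY),0]); QD=quat(-N,SL); QM=quat(-N,UY); QM2=quat(-N,-UY)
DIR=world([pl(.014,-.066+.013,.010)],U)[0]; MAIN=world([pl(-.012-.013,.073,.010)],U)[0]
NO=.0726
E
python3 - <<'E'
from h import *
from cell import env,kin,camera
for n,p,q in(("K",KEY+[0,0,NO+.03],QK),("K0",KEY+[0,0,NO-.006],QK),("D",DIR+N*(NO+.03),QD),("D0",DIR+N*(NO-.006),QD),("M",MAIN+N*(NO+.03),QM),("M2",MAIN+N*(NO+.03),QM2)):
    j=kin.inverse_kinematics(p,q); print(n,p.round(3),None if j is None else np.round(j,2))
env.grip(0.0,20)
env.reach(KEY+[0,0,NO+.03],QK)
s=env.get_state(); print(s["time"],s["tcp_pos"],s["opening"],s["force"])
for n in("side","top"):
    p,d=camera(n); cv2.imwrite(f"pics/{n}1.png",p)
    if n=="side":cv2.imwrite("pics/side1c.png",cv2.resize(p[80:220,170:310],None,fx=4,fy=4,interpolation=cv2.INTER_CUBIC)); print(proj(KEY+[0,0,.03],"side"))
E
```

```text
K [0.444 0.214 0.231] [-0.9   0.28  0.38  2.08 -0.14  0.81 -0.26]
K0 [0.444 0.214 0.195] [-0.88  0.34  0.36  2.1  -0.18  0.73 -0.23]
D [ 0.535 -0.284  0.191] [-0.02  0.49  0.56  1.95 -0.53  0.66  0.78]
D0 [ 0.541 -0.284  0.156] [ 0.09  0.53  0.41  1.95 -0.49  0.58  0.75]
M [ 0.507 -0.155  0.185] [-0.18  0.36  0.45  2.13 -0.36  0.53  2.01]
M2 [ 0.507 -0.155  0.185] [-0.42  0.43  0.76  2.14 -0.61  0.58 -0.89]
2.525 [0.44402911 0.21597566 0.23081262] -8.999335197180084e-06 [-0.26087217  0.33577115 -0.52350902]
[[228.92170493 160.77069592]]
```

View pics/side1c.png

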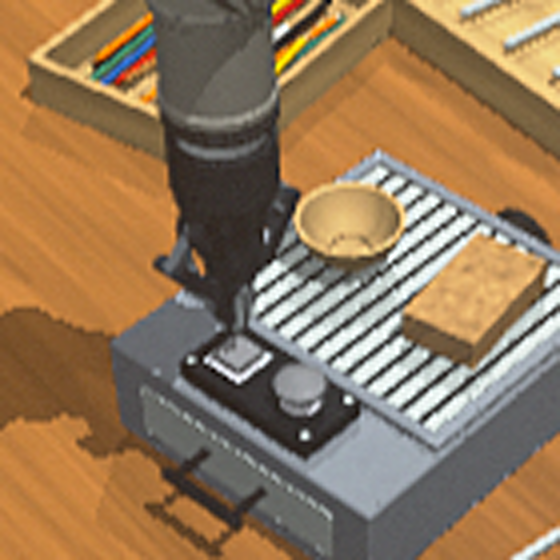

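```bash
python3 - <<'E'
from h import *
p=cv2.imread("pics/side1.png"); k=10
c=cv2.resize(p[118:178,200:260],None,fx=k,fy=k,interpolation=cv2.INTER_CUBIC)
T=np.array([.44403,.21598,.23081-NO]); ex=np.array([np.cos(EY),np.sin(EY),0]); ey=np.array([-np.sin(EY),np.cos(EY),0])
def pt(P): a=proj(P,"side")[0]; return tuple(int(round((v-o+.5)*k)) for v,o in zip(a,(200,118)))
for h in(0,.02,.04,.06):
    for d in(-.04,-.02,0,.02,.04): cv2.circle(c,pt(T+[0,0,h]+ex*d),3,(0,0,255) if h in(0,.04) else (0,255,255),-1)
for d in (-.011,.011): cv2.circle(c,pt(T+ey*d),3,(255,0,255),-1)
cv2.imwrite("pics/tipc.png",c)
E
```

```text
(no output)
```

View pics/tipc.png

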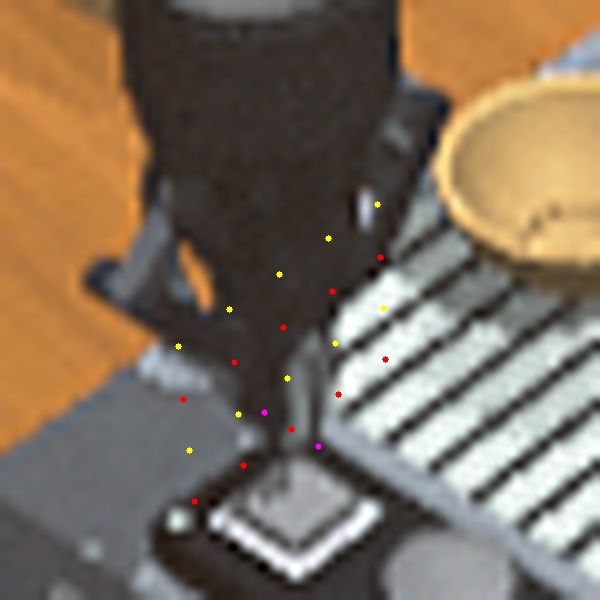

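The tips are narrow, about 14 mm across the jaws and 22 mm wide, and sit right over the start key at (229,168). The stop button is clear. I'll press the key now.

```bash
cat >> h.py <<'E'
DIR=world([pl(.014,-.066+.0115,.010)],U)[0]
E
python3 - <<'E'
from h import *
from cell import env,kin,camera
for n,p in(("D",DIR+N*(NO+.03)),("D0",DIR+N*(NO-.006)),("M",MAIN+N*(NO+.03)),("M0",MAIN+N*(NO-.006))):
  for q in(QM,QM2):
    j=kin.inverse_kinematics(p,q); print(n,None if j is None else np.round(j,2))
env.movel(KEY+[0,0,NO+.006],.08)
env.dwell(.2); s0=env.get_state(); print(s0["tcp_pos"],s0["force"])
z=KEY[2]+NO+.006
for i in range(14):
    z-=.0012
    h=env.movel([KEY[0],KEY[1],z],.02,stop_force=9)
    s=env.get_state(); f=s["force"]-s0["force"]; print(h,(s["tcp_pos"]-[0,0,NO]).round(4),f.round(2))
    if f[2]>8 or h: break
env.dwell(.15); s=env.get_state(); print((s["tcp_pos"][2]-NO).round(4),(s["force"]-s0["force"]).round(2),s["time"])
p,d=camera("side"); cv2.imwrite("pics/press1.png",cv2.resize(p[118:208,200:290],None,fx=6,fy=6,interpolation=cv2.INTER_CUBIC))
E
```

```text
D [ 0.23  0.44  0.23  1.94 -0.27  0.62  2.13]
D [-0.22  0.59  0.86  1.96 -0.78  0.75 -0.56]
D0 [ 0.3   0.5   0.14  1.94 -0.24  0.55  2.1 ]
D0 [-0.02  0.56  0.57  1.96 -0.63  0.62 -0.69]
M [ 0.02  0.34  0.2   2.12 -0.18  0.52  1.84]
M [-0.45  0.45  0.8   2.15 -0.65  0.6  -0.85]
M0 [ 0.09  0.41  0.12  2.12 -0.15  0.44  1.81]
M0 [-0.29  0.47  0.59  2.14 -0.62  0.5  -0.89]
[0.44425797 0.2144355  0.20700966] [-0.21606933 -0.06463116 -0.12838709]
False [0.444  0.2143 0.1329] [-0.01 -0.01  0.19]
False [0.444  0.2143 0.1315] [0.36 0.11 0.08]
False [0.4439 0.2142 0.1303] [ 0.57 -0.06  0.12]
False [0.444  0.2143 0.1291] [-0.36  0.21  0.46]
False [0.4441 0.2144 0.1281] [ 0.32 -0.13  0.68]
False [0.4441 0.2144 0.1269] [ 1.38 -0.99  2.2 ]
False [0.4441 0.2143 0.1257] [0.01 0.13 2.44]
False [0.4441 0.2144 0.1245] [1.14 0.48 3.23]
False [0.4441 0.2144 0.1233] [1.08 0.11 3.73]
False [0.4442 0.2143 0.1229] [-2.71 -1.95 15.24]
0.1229 [-2.42 -1.55 13.69] 5.925
```

View pics/press1.png

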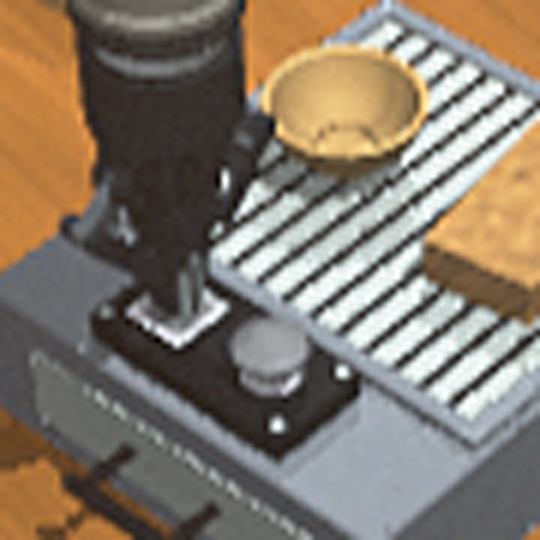

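The force trace fits a full press: contact at 0.1280, the spring rising to about 4 N, and a hard stop at 0.1229. Next I'll lift off, cross over and press the direction rocker.

```bash
cat >> h.py <<'E'
def press(env,P,name,depth=.0075):
    env.movel(P+N*(NO+.005),.06,rot=QM2); env.dwell(.25); s0=env.get_state(); print(name,((s0["tcp_pos"]-N*NO-P)).round(4),s0["time"])
    h=.005
    while h>-depth:
        h-=.001
        st=env.movel(P+N*(NO+h),.02,stop_force=12)
        s=env.get_state(); f=s["force"]-s0["force"]; print(st,round(1e3*((s["tcp_pos"]-N*NO-P)@N),1),"N",round(f@N,2),f.round(1))
        if st or (f@N>7): break
    env.dwell(.1)
    env.movel(P+N*(NO+.03),.1); s=env.get_state(); print("up",s["time"],(s["force"]-s0["force"]).round(2))
E
python3 - <<'E'
from h import *
from cell import env,camera
env.movel(KEY+[0,0,NO+.07],.15)
D=DIR+N*(NO+.03)
env.movel([D[0],D[1],.128+NO+.07],.25,rot=QM2)
env.movel(D,.15,rot=QM2); print(env.get_state()["time"])
p,d=camera("side"); cv2.imwrite("pics/predir.png",cv2.resize(p[195:315,305:425],None,fx=5,fy=5,interpolation=cv2.INTER_CUBIC))
print(5*(proj([DIR],"side")[0]-[305,195]))
cv2.imwrite("pics/key_up.png",cv2.resize(p[118:208,200:290],None,fx=6,fy=6,interpolation=cv2.INTER_CUBIC))
E
```

```text
9.4917
[365.02546357 354.5195532 ]
```

View pics/predir.png

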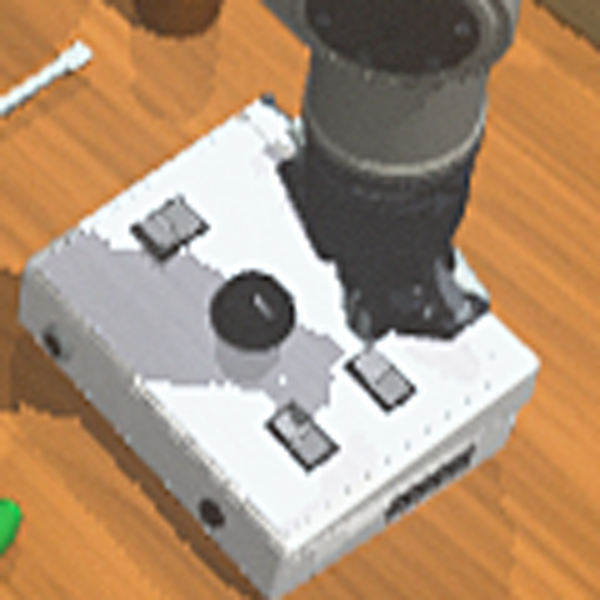

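View pics/key_up.png

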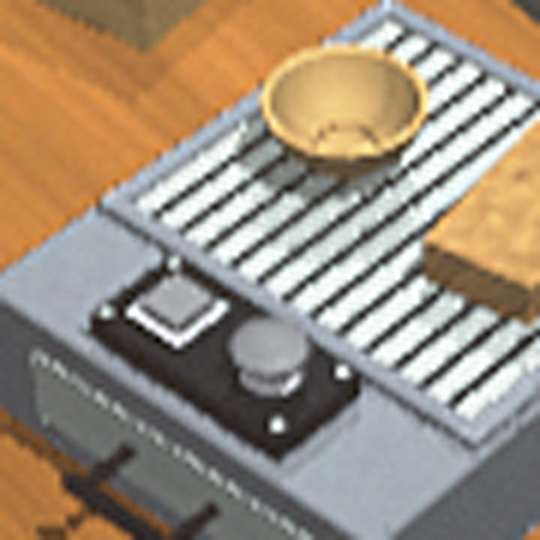

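The key is up again, with its grey top at crop (175,300). The fingertips sit above the raised left half of the far rocker at crop (365,355). I'll press it now.

```bash
python3 - <<'E'
from h import *
from cell import env,camera
press(env,DIR,"dir")
M=MAIN+N*(NO+.03)
env.movel(DIR+N*(NO+.04),.15)
env.movel(MAIN+N*(NO+.04),.2,rot=QM2)
for n,b in(("side",(195,315,305,425)),("top",(135,225,315,415))):
    p,d=camera(n); cv2.imwrite(f"pics/dir_{n}.png",cv2.resize(p[b[0]:b[1],b[2]:b[3]],None,fx=5,fy=5,interpolation=cv2.INTER_CUBIC))
print(5*(proj([MAIN],"side")[0]-[305,195]),env.get_state()["time"])
E
```

```text
dir [-0.0008 -0.0001  0.0052] 10.3583
False 4.0 N -0.81 [-0.1  0.5 -0.8]
False 2.9 N -0.83 [-0.4  0.8 -0.9]
False 1.9 N 0.4 [-0.   0.5  0.4]
False 0.9 N -0.57 [-0.9  1.  -0.8]
False 0.0 N 1.28 [-0.8  1.   1.1]
False -1.0 N -0.28 [-0.2  1.3 -0.3]
False -2.1 N 0.37 [-0.3  0.1  0.3]
False -3.1 N -0.48 [-1.2  1.7 -0.7]
False -4.1 N 0.45 [-0.4  0.2  0.4]
False -4.8 N 2.1 [-2.1  1.4  1.7]
False -5.0 N 11.99 [-5.2  4.2 11.2]
up 13.7167 [0.06 1.12 0.02]
[149.68169235 232.82532414] 14.8833
```

View pics/dir_side.png

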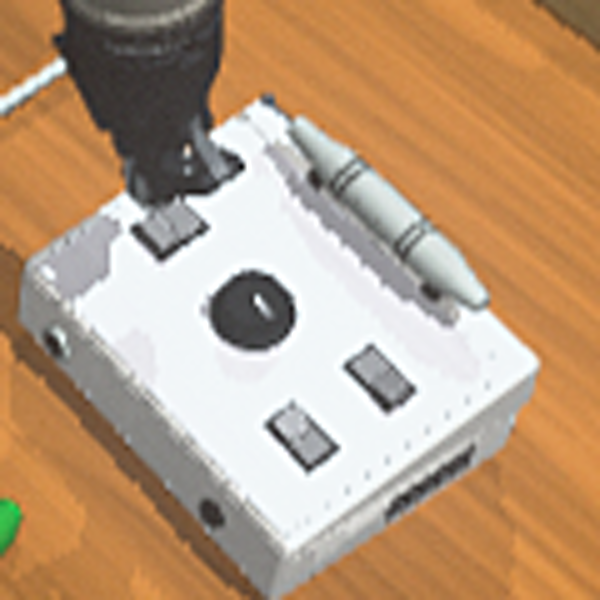

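```bash
python3 - <<'E'
from h import *
from cell import camera
s=np.load("side0.npz")["p"]; p,_=camera("side"); t=np.load("top0.npz")["p"]; q,_=camera("top")
r=lambda i,b:cv2.resize(i[b[1]:b[3],b[0]:b[2]],(380,290),interpolation=cv2.INTER_NEAREST)
a=(352,260,398,295);b=(372,165,418-10,202)
cv2.imwrite("pics/cmp.png",np.vstack([np.hstack([r(s,a),r(p,a)]),np.hstack([r(t,b),r(q,b)])]))
E
```

```text
(no output)
```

View pics/cmp.png

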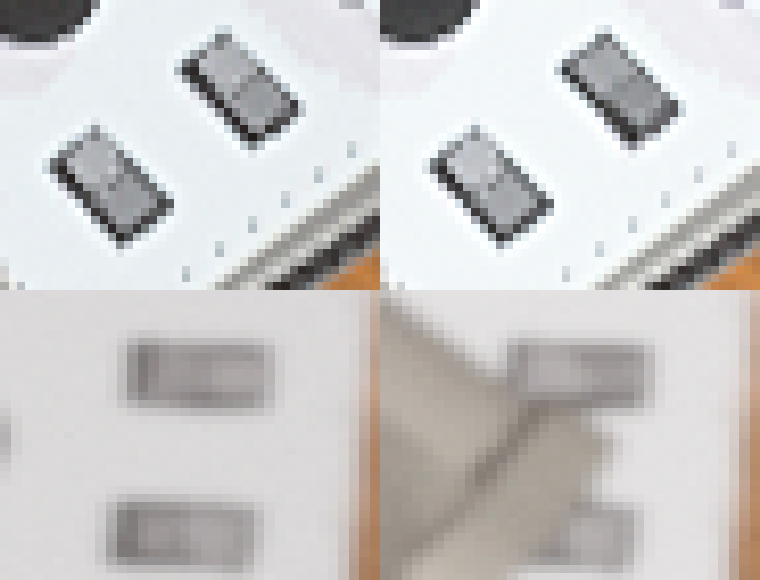

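Before and after differ: the far rocker's light raised half is gone in the side view, and in the top view its dark edge has moved from the left end to the right. So it has tipped to the left, and the hand/foot rocker is unchanged. Main rocker next; the tip is above its near half at crop (150,233).

```bash
python3 - <<'E'
from h import *
from cell import env,camera
press(env,MAIN,"main")
env.movel(MAIN+N*(NO+.09),.15)
T=MAIN+N*(NO+.09)
env.movel([T[0]-.01,T[1]+.13,T[2]+.05],.2); print(env.get_state()["time"])
s=np.load("side0.npz")["p"]; p,_=camera("side"); t=np.load("top0.npz")["p"]; q,_=camera("top")
cv2.imwrite("pics/side_end.png",p);cv2.imwrite("pics/top_end.png",q)
r=lambda i,b:cv2.resize(i[b[1]:b[3],b[0]:b[2]],(390,290),interpolation=cv2.INTER_NEAREST)
a=(322,222,400,295)
b=(322,160,408,206)
cv2.imwrite("pics/cmp2.png",np.vstack([np.hstack([r(s,a),r(p,a)]),np.hstack([r(t,b),r(q,b)])]))
E
```

```text
main [-0.0007  0.0001  0.0052] 15.9667
False 4.0 N -0.21 [ 0.4 -0.4 -0.1]
False 2.9 N -0.09 [-0.2 -1.3 -0.1]
False 1.9 N -0.57 [-0.6  0.2 -0.7]
False 1.0 N -0.45 [-0.8 -0.3 -0.6]
False 0.0 N 0.94 [0.  0.2 1. ]
False -1.1 N 0.65 [-2.  -0.3  0.3]
False -2.1 N -0.83 [-0.5 -0.7 -0.9]
False -3.1 N -0.06 [-0.7 -0.6 -0.2]
False -4.1 N -1.06 [-0.3  0.1 -1.1]
False -4.8 N 5.1 [-1.8  0.6  4.8]
False -5.0 N 17.97 [-6.6  3.1 17. ]
up 19.325 [-0.54  1.03 -0.53]
20.725
```

View pics/cmp2.png

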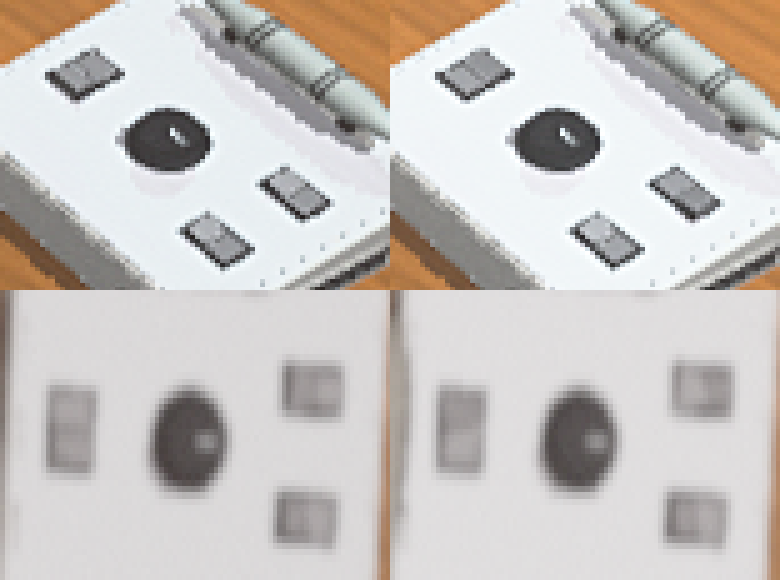

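View pics/side_end.png

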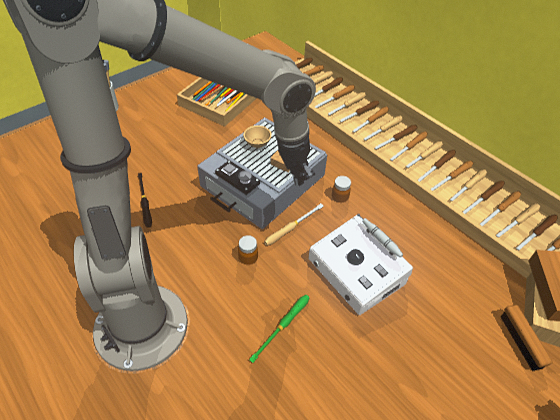

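```bash
python3 - <<'E'
from h import *
for n in("side","top"):
    a=np.load(n+"0.npz")["p"].mean(2); b=cv2.imread(f"pics/{n}_end.png").mean(2)
    for nm,s,y,d in(("main",-.012,.073,0),("dir",.014,-.066,1),("mode",-.04,-.066,1)):
        o=[]
        for e in(-1,1):
            P=world([pl(s+(0 if d else e*.0075),y+(e*.0075 if d else 0),.006)],U)[0]; u,v=np.round(proj(P,n)[0]).astype(int)
            k=np.s_[v-1:v+2,u-1:u+2]; o+= [round(a[k].mean()),round(b[k].mean())]
        print(n,nm,"neg-half before,after",o[:2],"pos-half",o[2:])
k0=np.load("side0.npz")["p"]; k1=cv2.imread("pics/side_end.png")
r=lambda i:cv2.resize(i[150:290,195:365],(390,320),interpolation=cv2.INTER_CUBIC)
E
```

```text
side main neg-half before,after [160, 166] pos-half [156, 151]
side dir neg-half before,after [157, 154] pos-half [182, 168]
side mode neg-half before,after [157, 169] pos-half [180, 193]
top main neg-half before,after [160, 171] pos-half [166, 153]
top dir neg-half before,after [165, 154] pos-half [149, 173]
top mode neg-half before,after [168, 173] pos-half [150, 155]
```

Shading flips on both halves of the main and direction rockers. The hand/foot rocker's contrast is unchanged; it just got slightly brighter overall. The dial marker and the loose items are where they were, and the gripper hangs free. Handing in.

```bash
python3 - <<'E'
from cell import env,job
s=env.get_state(); print(s["time"],s["tcp_pos"],s["force"])
job.job_done()
E
```

```text
20.825 [ 0.48611386 -0.02519235  0.29316745] [-0.59632226  0.6385276   0.64887893]
the job is handed in; nothing more can be done
```

The bench is set for reverse: start key pressed and released, direction rocker tipped left, then the main rocker switched on, in that order. I handed the job in at about 20.8 s; it returned no verdict.

- **Start key:** it went down about 5 mm to a hard stop, peaking at about 15 N. A picture after lifting showed it up again.
- **Rockers:** the direction and main rockers each went down 5 mm to a hard stop, at peaks of about 12 N and 18 N. The snap barely showed in the noisy force readings.
- **Last pictures:** both rockers' light and dark halves had swapped in the top view. The side view agreed clearly for the direction rocker, but only weakly for the main one.
- **Left alone:** the hand/foot rocker looked the same apart from slightly brighter lighting. The dial marker and the loose things looked unmoved in the last pictures. The stop button was clear during the key press and looked unchanged just after it. I compared these by eye rather than measuring them.
- **Finish:** the gripper ended with the fingertips about 0.22 m above the bench and the force reading near zero (about 1 N).

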